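Pass a tube rack through the spring gate of a reader lane

TASK

Push the blue tube rack along its chute, past the red spring gate and towards the white reader, until the whole rack is beyond the gate. The gate only stays down while the yellow pedal beside the chute is pressed, so hold the pedal down with one fingertip while the other fingertip pushes the rack from behind, and let go once the rack is through so that the gate springs up again behind it. Only push: do not pick up or tip the rack, do not force it against the raised gate, and leave everything else on the bench where it is.

Things in the scene. Friction and masses are not known exactly. Their poses are not given: they have to be found in the camera images.
- chute: Fixed aluminium chute, open on top. Origin: on the bench under the lane's middle line; x across, y the way the rack must travel, z up. Lane floor 40 mm above the bench, from y = -190 mm (open entry) to +215 mm (end stop; white reader beyond). Side walls 4 mm thick, inner faces at x = +/-30 mm, tops 56 mm above the bench. Hinge block 42 mm tall at x = -62 to -84, y = 148 to 172 mm.
- rack: Loose blue rack of capped microtubes, 54 mm across (x), 104 mm long (y, along the chute's y), blue body 28 mm tall, caps up to 43 mm; about 0.25 kg. Origin: centre of its underside, on the lane floor. It starts before the gate. Its rear is beyond the gate when its origin is at 120 mm or more along the chute's y; it meets the end stop at 163 mm.
- gate (a joint): Angle (rad) of gate and pedal, one rigid rocker. 0: gate up, blocking the lane; grows to 0.24 (stop) as the pedal is pressed; the gate is below the floor from 0.16 on. A spring returns it to 0 (2 N at the pedal's far end, up to 8 N near the hinge). Hinge line parallel to the chute's x, at chute y = 160 mm, 30 mm above the bench. Pushing the rack at the raised gate does not open it.
- gate_plate (a point): Middle of the top edge of the red gate plate, which rises through a slot in the lane floor: 56 mm wide across the lane, 6 mm thick, at chute y = 57 to 63 mm when up, its top then 14 mm above the lane floor. It moves with the gate.
- pedal (a point): Point on the middle line of the yellow pedal's upper face, 200 mm from the hinge. The pedal is a flat bar outside the chute's -x wall: chute x = -42 to -88 mm, y = -165 to +100 mm. At gate angle 0 it rises away from the hinge, its -y end about 110 mm above the bench. At 0.19 it is level, 50 mm above the bench all along: a fingertip sliding along it at that height keeps the gate down.
- dish_stack: Stack of 4 closed petri dishes, 91 mm across, 60 mm tall, on the bench beyond the chute; leave alone. Origin: centre of its underside.
- dish_single: One closed petri dish, 91 mm across, 15 mm tall, on the bench on the pedal's side of the chute; leave alone. Origin: centre of its underside.
- tip_box: White box with clear lid, 77 x 112 x 63 mm tall, on the bench beyond the chute; leave alone. Origin: centre of its underside.
- marker: White marker pen with red cap lying on the bench on the pedal's side, 130 mm long along its y, 13 mm thick; leave alone. Origin: on the bench under the white part's middle.
- reagent: Amber reagent bottle, 72 mm across, 150 mm tall, off to the robot's right; leave alone. Origin: centre of its underside.
- cream_jar: Clear jar with orange lid, 68 mm across, 100 mm tall, off to the left; leave alone. Origin: centre of its underside.
- lamp: Small glass spirit lamp, 80 mm across, 105 mm tall, off to the left; leave alone. Origin: centre of its underside.
There are look-alikes about, which are no part of the job. Of the things like the rack, leave any that is turquoise; of the rest the larger one is meant.

How it is judged:
By the outcome, as a careful person would: the job done as asked, in the order asked, and still so for the second after the job is handed in, with the robot touching nothing.
It also fails if it takes over 38 s, if anything falls off the work surface, if the arm or the gripper's body presses on something with over 40 N, if the wrist force passes 120 N, or if a joint passes its speed limit or range.

ROBOT

A 6-joint arm with a two-finger parallel gripper is mounted at the origin on the work surface. World frame = base frame: x ahead of the robot, y to its left, z up, the work surface at z = 0. Lengths are in mm, angles in rad, forces in N, time in s.
With the tool pointing down it reaches from about 350 to 1000 mm from the base axis. Payload 7.1 kg.
Tool frame: the origin (TCP) lies at the very end of the fingers, on their centre line; the grasp point (between the pads) lies 19 mm behind it (env.grasp_offset is the distance from the TCP to the grasp point, in mm); x points along the fingers, y is the direction in which the jaws open and shut, and the axes are right-handed (so a half turn about x gives the same grasp; the last joint's range is limited). The gripper opens to 85 mm and grips with 20 to 120 N. Pads are 22 mm wide; open, the fingers measure 114 mm over their backs; the gripper's body (76 mm by 85 mm) begins 54 mm behind the grasp point. The pads swing forward as they close: fully open they stand 13 mm farther back than shut.
Start: joints at [1.268, 0.423, 1.63, -0, 1.089, -0.019], TCP at [174.972, 599.991, 231.319] pointing down, gripper open.
Joint ranges: [-3, 3], [-0.9, 2.11], [0.09, 2.58], [-1.31, 4.45], [0.11, 2.69], [-2.54, 2.54]. Speed limits (rad/s): [2.39, 2.39, 3.01, 3.14, 3.14, 3.14].

INTERFACE

Orientations are given as a unit quaternion [w, x, y, z].
In Python, from cell import telemetry, vision, job, finder, env gives the robot as it stands. The module is installed in compiled form; this text tells all that it offers.
- The arm moves only by the shell command python3 -m handwheel 'ROWS'. ROWS is JSON, a list that holds one entry, the list of rows, each a list of 7 numbers: the shift along the tool's x, y, z in mm, then the turn, a rotation vector about the tool's x, y, z in degrees, then the closure in counts, from 0 (fully open) to 255 (shut). A call has 1 to 12 rows; each row shifts and turns the commanded pose from where the row before left it, along the tool's axes as they then stand; what a row does not reach is not made up. A row lasts 1/12 s, in which the tool goes at most 41.7 mm and 7.16 degrees, less where a joint would pass 70% of its speed; a pose out of reach is approached as far as the arm can. A call with a gripper value outside its range is refused whole. The fingers move at their own pace and stop on an object; the grip force is fixed at half the most. Time passes only in rows, so rows that do not move let the fingers close. It gives the time, the measured TCP pose, the force and the opening at its end, in the units of the state.
- telemetry.state(): the state, without advancing time (a new reading comes with each control period).
- vision.read_camera(name): name is "scene" or "side" or "wrist"; returns the picture (384x512x3 uint8, blue, green, red); there is no depth.
- vision.camera_params(name): a dict with "fx", "fy", "cx", "cy" (pixels), "distortion" ([k1, k2, p1, p2, k3] as OpenCV has them; the pictures are not rectified), "pose" (4x4, takes a point from camera to world coordinates). Camera axes: x right, y down, z forward; pixel columns grow to the right and rows downward; lengths in mm; the calibration is good to about 2 mm. A picture is of the moment at which its call begins: read the wrist's pose just before it. camera_params takes no time and is no camera call; for the wrist camera it gives the pose at the moment of the call.
- job.job_done(): hands the job in, once; it reports no verdict.
Trained networks look in the newest picture that a camera, given by its name, has taken for a name from the list of things; names that differ only in an ending like _2 or _b are one class to them, and where a whole thing is asked for, a point or a joint stands for the part that bears it (a point fixed in the world has none). Each returns a list of dicts, best first, with "conf" (0 to 1); they miss things now and then, are a little off and sometimes report something else, mostly with a low value. They report only what shows in the picture. A call takes as long as a camera call. They do not tell look-alikes from the thing itself.
- finder.outline_of(camera, thing): "mask" (384x512 bool, what is visible of it) and "rect" ([centre column, centre row, width, height] in pixels, round what is visible of it).
The state is a dict: "t": time; "joint_positions": joint angles; "qd": joint speeds; "joint_torque": joint torques, N m; "tool_pos": TCP position; "tool_rot": TCP orientation; "wrist_force": force on the tool from outside, world axes, zero at the start; "wrist_torque": the same for the moment, N m; "grip_width": finger opening in mm.
Only numpy, scipy, OpenCV 4.12 (cv2) and the standard library are available. Lean on these libraries where they do the work, as an engineer would, in place of code of your own. Each camera call takes 0.05 s, during which the arm holds its last target. There are 200 camera calls.

## Working session

There is one attempt and no reset: what is moved stays moved. The work goes in short steps, Python scripts to look and compute and a shell command to move; the robot and the scene stay as the last step left them, time stands still between calls to the robot, and variables do not carry over. Pictures are saved under pics/ and viewed, about 8 in all and at most 12, crops included, and the job is handed in when it is done.

```bash
mkdir -p pics; python3 - <<'E'
from cell import telemetry, vision, job, finder, env
import cv2,numpy as np
np.set_printoptions(precision=3,suppress=True)
for n in ["scene","side"]:
    cv2.imwrite(f"pics/{n}0.png",vision.read_camera(n))
    p=vision.camera_params(n);print(n,p)
s=telemetry.state();print(s)
E
```

```text
scene {'fx': 354.91211048091105, 'fy': 354.91211048091105, 'cx': 257.78407007779657, 'cy': 196.1439857158069, 'distortion': array([-0.081,  0.   ,  0.   ,  0.   ,  0.   ]), 'pose': array([[  -0.377,    0.637,   -0.672, 1214.765],
       [   0.926,    0.273,   -0.26 ,  292.841],
       [   0.017,   -0.721,   -0.693,  778.308],
       [   0.   ,    0.   ,    0.   ,    1.   ]])}
side {'fx': 468.4758140008938, 'fy': 468.4758140008938, 'cx': 249.01515693787255, 'cy': 192.23076124486022, 'distortion': array([-0.042,  0.   ,  0.   ,  0.   ,  0.   ]), 'pose': array([[   0.876,   -0.291,    0.384,  -12.881],
       [  -0.481,   -0.501,    0.719, -979.793],
       [  -0.017,   -0.815,   -0.579,  935.012],
       [   0.   ,    0.   ,    0.   ,    1.   ]])}
{'t': 0.1, 'joint_positions': array([ 1.268,  0.424,  1.631,  0.   ,  1.089, -0.019]), 'qd': array([-0.   , -0.   , -0.001, -0.   , -0.   , -0.   ]), 'joint_torque': array([  0.   , -55.842, -28.245,  -0.   ,   0.003,  -0.   ]), 'tool_pos': array([174.831, 599.565, 230.631]), 'tool_rot': array([ 0.7,  0.1,  0.7, -0.1]), 'wrist_force': array([-0.122, -0.6  , -0.586]), 'wrist_torque': array([-0.092, -0.049,  0.044]), 'grip_width': 85.35395911450853}
```

View pics/scene0.png

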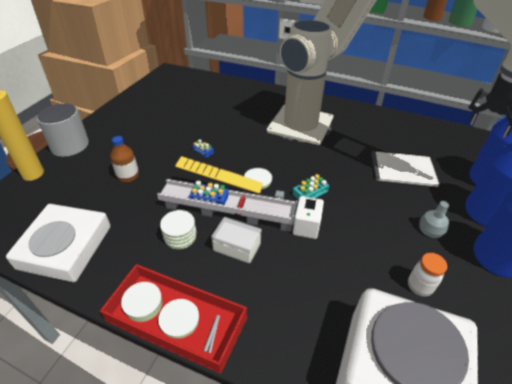

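View pics/side0.png

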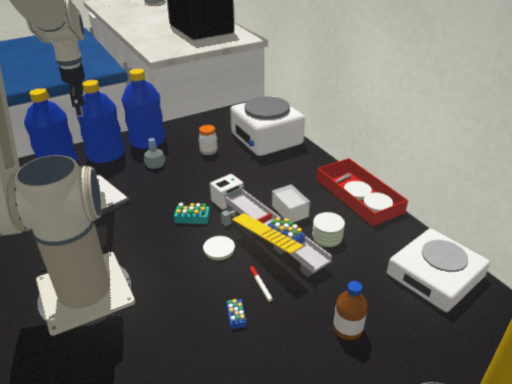

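Scene: the chute runs from its entry at about (160,190) to the reader at (308,215). The pedal is on the robot's side and the rack is at (210,190). I'll look closer for measuring.

```bash
python3 - <<'E'
import cv2
a=cv2.imread("pics/scene0.png")[145:245,150:330];cv2.imwrite("pics/c1.png",cv2.resize(a,None,fx=4.4,fy=4.4,interpolation=cv2.INTER_CUBIC))
a=cv2.imread("pics/side0.png")[170:280,200:340];cv2.imwrite("pics/c2.png",cv2.resize(a,None,fx=5,fy=5,interpolation=cv2.INTER_CUBIC))
E
```

```text
(no output)
```

View pics/c1.png

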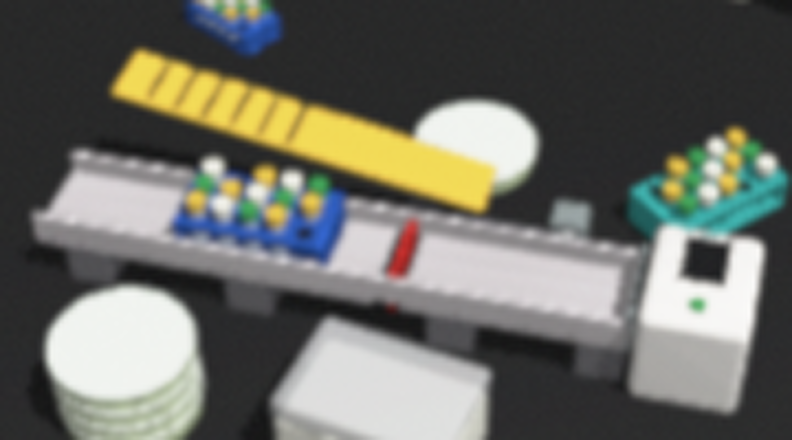

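View pics/c2.png

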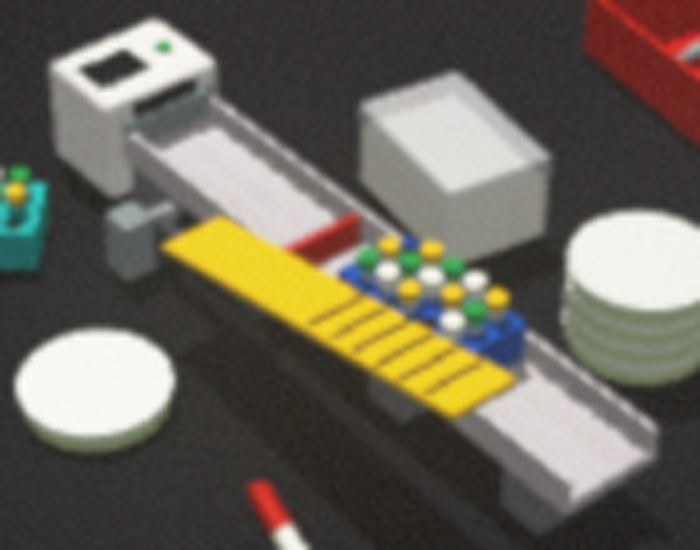

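```bash
cat > h.py <<'E'
from cell import telemetry, vision, finder
import cv2,numpy as np
from scipy.spatial.transform import Rotation as R
np.set_printoptions(precision=2,suppress=True)
def proj(p,P):
    T=np.linalg.inv(p["pose"]);K=np.array([[p["fx"],0,p["cx"]],[0,p["fy"],p["cy"]],[0,0,1]])
    return cv2.projectPoints(np.float64(P).reshape(-1,1,3),cv2.Rodrigues(T[:3,:3])[0],T[:3,3],K,p["distortion"])[0][:,0]
def ch2w(q,P):
    P=np.float64(P);c,s=np.cos(q[2]),np.sin(q[2])
    return np.c_[q[0]+c*P[:,0]-s*P[:,1],q[1]+s*P[:,0]+c*P[:,1],P[:,2]]
E
python3 - <<'E'
from h import *
from scipy.optimize import least_squares
sc=[(35,213,34,-190,56,0),(75,152,-34,-190,56,0),(138,50,-88,-165,111,0),(112,95,-42,-165,111,0),(494,168,-88,100,61,0),(486,210,-42,100,61,0),(412,222,-28,60,54,0),(345,195,-27,52,68,1),(195,170,-27,-52,68,1)]
sd=[(655,430,34,-190,56,0),(572,492,-34,-190,56,0),(520,380,-42,-165,111,0),(458,415,-88,-165,111,0),(218,217,-42,100,61,0),(163,245,-88,100,61,0),(358,217,28,60,54,0),(525,318,27,-52,68,1)]
sc=np.float64(sc);sd=np.float64(sd)
ps,pd=vision.camera_params("scene"),vision.camera_params("side")
us=np.c_[150+sc[:,0]/4.4,145+sc[:,1]/4.4];ud=np.c_[200+sd[:,0]/5,170+sd[:,1]/5]
def f(q):
    o=[]
    for d,u,p in((sc,us,ps),(sd,ud,pd)):
        P=d[:,2:5].copy();P[:,1]+=d[:,5]*q[3]
        o.append(proj(p,ch2w(q,P))-u)
    return np.vstack(o).ravel()
r=least_squares(f,[600,150,0,-50],loss="soft_l1");print(r.x);print(f(r.x).reshape(-1,2))
E
```

```text
[600.54 141.14   0.52 -51.37]
[[ 58.76  52.  ]
 [ 48.34  46.07]
 [ 40.94  40.05]
 [ 47.96  41.95]
 [ 52.87  18.29]
 [ 58.76  20.24]
 [ 62.54  24.16]
 [ 57.16  29.03]
 [ 53.22  38.11]
 [-21.56 -58.97]
 [-14.46 -60.17]
 [-11.82 -53.34]
 [ -6.52 -52.54]
 [-22.95 -31.58]
 [-19.87 -30.34]
 [-29.59 -36.57]
 [-20.56 -46.33]]
```

```bash
cat > fit.py <<'E'
from h import *
from scipy.optimize import least_squares
sc=[(35,213,34,-190,56,0),(75,152,-34,-190,56,0),(138,50,-88,-165,111,0),(112,95,-42,-165,111,0),(494,168,-88,100,61,0),(486,210,-42,100,61,0),(412,222,-28,60,54,0),(345,195,-27,52,68,1),(195,170,-27,-52,68,1)]
sd=[(655,430,34,-190,56,0),(572,492,-34,-190,56,0),(520,380,-42,-165,111,0),(458,415,-88,-165,111,0),(218,217,-42,100,61,0),(163,245,-88,100,61,0),(358,217,28,60,54,0),(525,318,27,-52,68,1)]
sc=np.float64(sc);sd=np.float64(sd)
ps,pd=vision.camera_params("scene"),vision.camera_params("side")
us=np.c_[150+sc[:,0]/4.4,145+sc[:,1]/4.4];ud=np.c_[200+sd[:,0]/5,170+sd[:,1]/5]
def f(q):
    o=[]
    for d,u,p in((sc,us,ps),(sd,ud,pd)):
        P=d[:,2:5].copy();P[:,1]+=d[:,5]*q[3]
        o.append(proj(p,ch2w(q,P))-u)
    return np.vstack(o).ravel()
for th in(0,.5,1,-.5,1.57):
    r=least_squares(f,[600,0,th,-50],x_scale=[100,100,.3,50]);print(r.cost,r.x)
print(f(r.x).reshape(-1,2))
E
python3 fit.py
```

```text
21.95287344399455 [560.63 -72.19   0.14 -41.64]
21.952873443995156 [560.63 -72.19   0.14 -41.64]
21.952873443994708 [560.63 -72.19   0.14 -41.64]
21.952873443994594 [560.63 -72.19   0.14 -41.64]
21.95287344399464 [560.63 -72.19   0.14 -41.64]
[[-0.55  0.24]
 [-0.01 -0.52]
 [-2.28 -0.6 ]
 [-2.5  -1.74]
 [ 0.18 -0.36]
 [-1.64  0.14]
 [ 0.83 -0.13]
 [-0.33 -0.23]
 [ 0.65 -0.67]
 [-0.61 -1.38]
 [-2.35 -2.94]
 [ 0.54  0.22]
 [-0.39  0.66]
 [ 1.06 -1.05]
 [-0.3  -0.83]
 [-0.78 -1.6 ]
 [-0.23  0.56]]
```

```bash
cat >> h.py <<'E'
def go(q,P,tilt=None):
    """turn (deg rotvec, tool) and then shift (mm, tool axes after turn) to bring TCP to chute point P, tool down, tool y || +-chute x"""
    s=telemetry.state();w=s["tool_rot"];Rt=R.from_quat([w[1],w[2],w[3],w[0]])
    best=None
    for sg in(1,-1):
        x=np.array([0,0,-1.]);y=sg*np.array([np.cos(q[2]),np.sin(q[2]),0]);T=R.from_matrix(np.c_[x,y,np.cross(x,y)])
        rv=(Rt.inv()*T).as_rotvec(degrees=True)
        if best is None or np.linalg.norm(rv)<np.linalg.norm(best[0]): best=(rv,T.inv().apply(ch2w(q,[P])[0]-s["tool_pos"]),sg)
    print("turn",best[0],"shift",best[1],"tool y = chute x *",best[2],"world",ch2w(q,[P])[0])
def now(q):
    s=telemetry.state();c,sn=np.cos(q[2]),np.sin(q[2]);d=s["tool_pos"]-[q[0],q[1],0]
    print("t",s["t"],"chute tcp",[c*d[0]+sn*d[1],-sn*d[0]+c*d[1],d[2]],"F",s["wrist_force"],"w",s["grip_width"])
E
python3 - <<'E'
from h import *
q=[560.6,-72.2,.14]
go(q,[-23,-80,330]);now(q)
p=vision.camera_params("wrist");print(p["pose"],p["fx"])
E
```

```text
turn [65.72  0.04  0.07] shift [-99.37 265.25 799.02] tool y = chute x * 1 world [ 548.99 -154.63  330.  ]
t 0.1 chute tcp [np.float64(-288.2549531002812), np.float64(719.023804267028), np.float64(230.63141093794255)] F [-0.12 -0.6  -0.59] w 85.35395911450853
[[  0.28   0.91   0.3   99.51]
 [  0.96  -0.27  -0.09 622.08]
 [ -0.     0.31  -0.95 373.49]
 [  0.     0.     0.     1.  ]] 312.5697474020927
```

```bash
python3 -m handwheel '[[[-10,0,0,6.6,0,0,0],[-10,0,0,6.6,0,0,0],[-10,0,0,6.6,0,0,0],[-10,0,0,6.6,0,0,0],[-10,0,0,6.6,0,0,0],[-10,0,0,6.6,0,0,0],[-10,0,0,6.6,0,0,0],[-10,0,0,6.6,0,0,0],[-10,0,0,6.6,0,0,0],[-10,0,0,6.3,0,0,0]]]'
python3 -m handwheel '[[[0,10,30,0,0,0,0],[0,10,30,0,0,0,0],[0,10,30,0,0,0,0],[0,10,30,0,0,0,0],[0,10,30,0,0,0,0],[0,10,30,0,0,0,0],[0,10,30,0,0,0,0],[0,10,30,0,0,0,0],[0,10,30,0,0,0,0],[0,10,30,0,0,0,0],[0,10,30,0,0,0,0],[0,10,30,0,0,0,0]]]'
python3 -c "
from h import *
go([560.6,-72.2,.14],[-23,-80,330])"
```

```text
t: 0.93
tool_pos: [174.9, 599.7, 331.3]
tool_rot: [0.533, 0.465, 0.532, -0.466]
wrist_force: [-0.1, -0.3, 1.0]
grip_width: 85.3
t: 1.93
tool_pos: [344.3, 258.8, 331.1]
tool_rot: [0.534, 0.464, 0.534, -0.464]
wrist_force: [0.2, -0.1, 0.3]
grip_width: 85.4
turn [0.04 0.01 0.02] shift [  1.14 145.03 437.91] tool y = chute x * 1 world [ 548.99 -154.63  330.  ]
```

```bash
python3 -m handwheel '[[[0,12,36,0,0,0,130],[0,12,36,0,0,0,130],[0,12,36,0,0,0,130],[0,12,36,0,0,0,130],[0,12,36,0,0,0,130],[0,12,36,0,0,0,130],[0,12,36,0,0,0,130],[0,12,36,0,0,0,130],[0,12,36,0,0,0,130],[0,12,36,0,0,0,130],[0,12,36,0,0,0,130],[0,13,40,0,0,0,130]]]'
python3 - <<'E'
from h import *
import pickle
p=vision.camera_params("wrist");im=vision.read_camera("wrist");pickle.dump((p,im),open("w1.pkl","wb"))
q=[560.6,-72.2,.14];now(q)
cv2.imwrite("pics/w1.png",cv2.resize(im,None,fx=1.56,fy=1.56,interpolation=cv2.INTER_CUBIC))
print(proj(p,ch2w(q,[[34,-190,56],[-34,-190,56],[-28,60,54],[28,60,54],[-42,-165,111],[-88,-165,111]]))*1.56)
E
```

```text
t: 2.93
tool_pos: [548.6, -152.3, 331.0]
tool_rot: [0.534, 0.464, 0.534, -0.464]
wrist_force: [0.2, 0.8, 0.4]
grip_width: 41.5
t 2.9833 chute tcp [np.float64(-20.70843648632419), np.float64(-84.10139884322865), np.float64(330.9222392651652)] F [ 3.29 -5.43  0.4 ] w 41.41766669127868
[[455.86 357.69]
 [383.4  357.78]
 [388.66  68.89]
 [458.75  69.21]
 [371.71 358.  ]
 [315.39 357.9 ]]
```

View pics/w1.png

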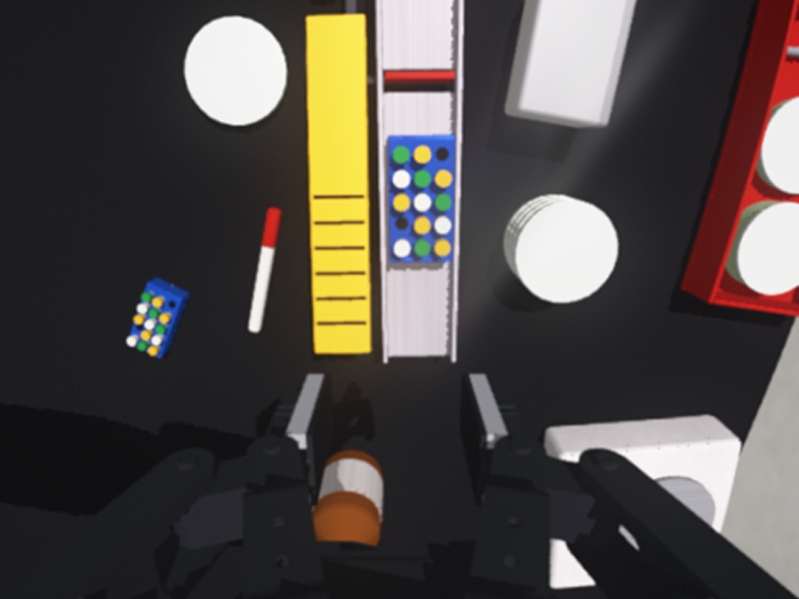

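The wrist view shows the chute entry corners at (384,360) and (456,360), the gate at (384–454, 73), the rack's top edges at rows 136 and 262, and the pedal end at row 354. I'll refit with these.

```bash
python3 - <<'E'
exec(open("fit.py").read().split("for th")[0])
import pickle
pw,_=pickle.load(open("w1.pkl","rb"))
W=np.float64([(384.5,360,-32,-190,56,0),(455.5,360,32,-190,56,0),(384,73,-28,60,54,0),(454.5,73,28,60,54,0),(378.5,200,-32,-56,56,0),(460,90,32,43,56,0),(388,136,-27,52,68,1),(454,135,27,52,68,1),(389,262,-27,-52,68,1),(454,261,27,-52,68,1)])
mask=np.ones((10,2));mask[4:6,1]=0
def g(q):
    P=W[:,2:5].copy();P[:,1]+=W[:,5]*q[3]
    return ((proj(pw,ch2w(q,P))-W[:,:2]/1.56)*mask).ravel()
r=least_squares(g,[560,-72,.14,-41],x_scale=[100,100,.3,50]);print(r.cost,r.x);print(g(r.x).reshape(-1,2))
r=least_squares(lambda q:np.r_[g(q),.5*f(q)],[560,-72,.14,-41],x_scale=[100,100,.3,50]);print(r.cost,r.x)
go(r.x,[-20,-124,150]);now(r.x)
E
```

```text
5.999128857895698 [558.45 -75.26   0.15 -40.54]
[[ 0.76  0.55]
 [-1.11 -0.07]
 [ 0.28  0.03]
 [-0.04 -0.47]
 [ 2.53  0.  ]
 [-0.38  0.  ]
 [-0.95 -0.41]
 [ 0.23 -0.29]
 [-0.07  0.35]
 [-1.21  0.45]]
13.400950797423517 [558.5  -74.9    0.15 -40.86]
turn [-0.81  0.23 -0.09] shift [180.92  -0.74  42.51] tool y = chute x * 1 world [ 557.55 -200.5   150.  ]
t 2.9833 chute tcp [np.float64(-19.256475138099535), np.float64(-81.48906031157578), np.float64(330.9222392651652)] F [ 3.29 -5.43  0.4 ] w 41.41766669127868
```

```bash
echo 'Q=[558.5,-75.0,.153]' >> h.py; python3 -m handwheel '[[[0,-3,20,-0.8,0,0,130],[0,-3,19,0,0,0,130],[10,0,0,0,0,0,130],[25,0,0,0,0,0,130],[30,0,0,0,0,0,130],[30,0,0,0,0,0,130],[30,0,0,0,0,0,130],[30,0,0,0,0,0,130],[25,0,0,0,0,0,130],[10,0,0,0,0,0,130],[0,0,0,0,0,0,130]]]'; python3 -c "
from h import *
now(Q);go(Q,[-26,-120,120])"
```

```text
t: 3.9
tool_pos: [546.3, -188.9, 138.4]
tool_rot: [0.535, 0.459, 0.539, -0.461]
wrist_force: [-0.5, -0.1, 0.5]
grip_width: 41.8
t 3.9 chute tcp [np.float64(-29.43990647400969), np.float64(-110.72805739645439), np.float64(138.43563134940302)] F [-0.55 -0.07  0.52] w 41.777467190674905
turn [ 0.09 -0.17  0.29] shift [18.44  3.44  9.27] tool y = chute x * 1 world [ 551.09 -197.56  120.  ]
```

```bash
python3 -m handwheel '[[[0,3.4,9.3,0,0,0,130],[0,0,0,0,0,0,130],[12,0,0,0,0,0,130],[12,0,0,0,0,0,130],[12,0,0,0,0,0,130],[12,0,0,0,0,0,130],[0,0,0,0,0,0,130],[0,0,0,0,0,0,130]]]'; python3 -c "
from h import *
now(Q);go(Q,[-26,-120,47])
import pickle
a=vision.read_camera('wrist');b=vision.read_camera('side')
b=cv2.resize(b[170:290,200:340],(448,384),interpolation=cv2.INTER_CUBIC);a=a[:, 130:430]
cv2.imwrite('pics/m1.png',np.hstack([a,b]))"
```

```text
t: 4.57
tool_pos: [552.1, -198.4, 92.0]
tool_rot: [0.536, 0.46, 0.538, -0.46]
wrist_force: [-0.7, 0.7, 0.8]
grip_width: 41.8
t 4.5667 chute tcp [np.float64(-25.101370511276837), np.float64(-121.00560598614523), np.float64(92.02910644446438)] F [-0.74  0.74  0.83] w 41.75761186282466
turn [ 0.07 -0.09  0.14] shift [45.03 -0.9  -1.01] tool y = chute x * 1 world [ 551.09 -197.56   47.  ]
```

View pics/m1.png

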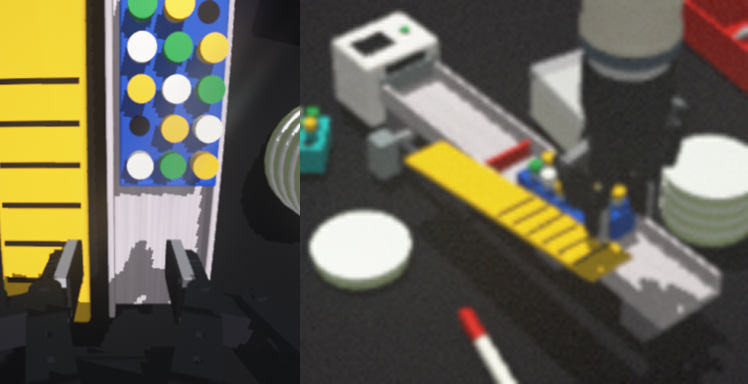

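The left fingertip is on the pedal, just inside its inner edge. The right one is in the lane, behind the rack. Pressing down.

```bash
python3 -m handwheel '[[[8,-1,0,0,0,0,130],[8,0,0,0,0,0,130],[8,0,0,0,0,0,130],[8,0,0,0,0,0,130],[7,0,0,0,0,0,130],[6,0,0,0,0,0,130],[0,0,0,0,0,0,130],[0,0,0,0,0,0,130]]]'; python3 -c "
from h import *
now(Q)
a=vision.read_camera('wrist');b=vision.read_camera('scene')
b=cv2.resize(b[145:245,150:330],(790,440),interpolation=cv2.INTER_CUBIC)
c=vision.read_camera('side')
c=cv2.resize(c[170:290,200:340],(448,384),interpolation=cv2.INTER_CUBIC)
cv2.imwrite('pics/m2.png',np.hstack([a[:,130:430],c]));cv2.imwrite('pics/m2b.png',b)"
```

```text
t: 5.33
tool_pos: [551.5, -198.7, 47.7]
tool_rot: [0.536, 0.46, 0.538, -0.46]
wrist_force: [-0.9, 1.5, 1.9]
grip_width: 41.8
t 5.3333 chute tcp [np.float64(-25.80364704302018), np.float64(-121.19762176505289), np.float64(47.66075491996357)] F [-0.91  1.53  1.87] w 41.81447014214071
```

View pics/m2.png

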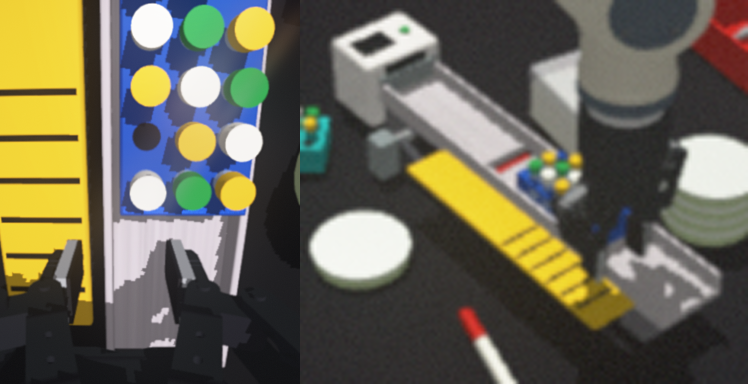

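```bash
python3 -c "
from h import *
p=vision.camera_params('side')
for a in (0,.14,.16,.18,.2,.22,.24):
  b=.19-a
  P=lambda d,x:[x,160-d*np.cos(b)+20*np.sin(b),30+20*np.cos(b)+d*np.sin(b)]
  uv=proj(p,ch2w(Q,[P(325,-88),P(325,-42),P(60,-88),P(60,-42)]));print(a,((uv-[200,170])*3.2+[300,0]).ravel())"
```

```text
0 [586.21 263.93 628.39 239.93 399.28 154.99 438.57 136.07]
0.14 [591.03 309.84 632.42 285.43 401.98 163.64 441.16 144.61]
0.16 [591.28 315.99 632.55 291.54 402.3  164.86 441.47 145.82]
0.18 [591.43 322.03 632.58 297.54 402.62 166.07 441.77 147.02]
0.2 [591.47 327.96 632.5  303.42 402.91 167.28 442.05 148.21]
0.22 [591.4  333.76 632.32 309.2  403.2  168.48 442.32 149.4 ]
0.24 [591.23 339.45 632.03 314.86 403.47 169.67 442.57 150.58]
```

View pics/m2b.png

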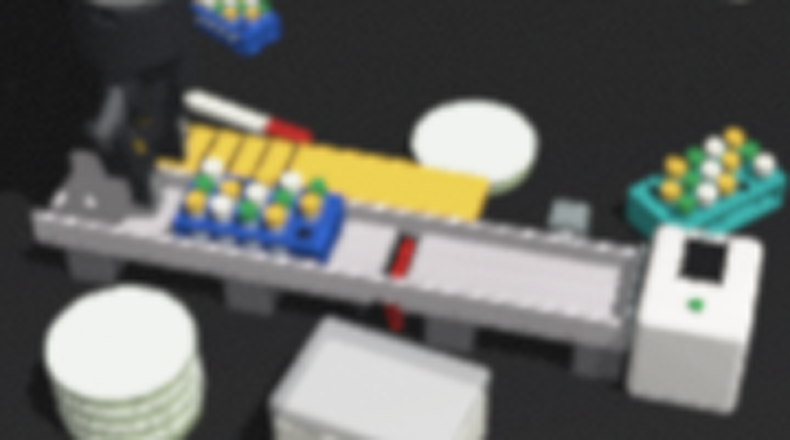

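The pedal is almost level (gate angle about 0.2) and the gate is down in its slot. Advancing up to just short of the gate.

```bash
python3 -m handwheel '[[[-0.8,0,-3,0,0,0,130],[0,0,-5,0,0,0,130],[0,0,-5,0,0,0,130],[0,0,-5,0,0,0,130],[0,0,-5,0,0,0,130],[0,0,-5,0,0,0,130],[0,0,-5,0,0,0,130],[0,0,-5,0,0,0,130],[0,0,-5,0,0,0,130],[0,0,-4,0,0,0,130],[0,0,0,0,0,0,130]]]'; python3 -c "
from h import *
now(Q)
c=vision.read_camera('side');b=vision.read_camera('scene')
c=cv2.resize(c[170:290,200:340],(448,384),interpolation=cv2.INTER_CUBIC)
b=cv2.resize(b[145:245,220:300],(307,384),interpolation=cv2.INTER_CUBIC)
cv2.imwrite('pics/m3.png',np.hstack([b,c]))"
```

```text
t: 6.4
tool_pos: [544.9, -151.7, 49.2]
tool_rot: [0.537, 0.46, 0.537, -0.46]
wrist_force: [1.2, -0.2, 2.0]
grip_width: 41.8
t 6.4 chute tcp [np.float64(-25.08724173748665), np.float64(-73.77786075612563), np.float64(49.24077308711489)] F [ 1.21 -0.25  1.98] w 41.758421413168854
```

View pics/m3.png

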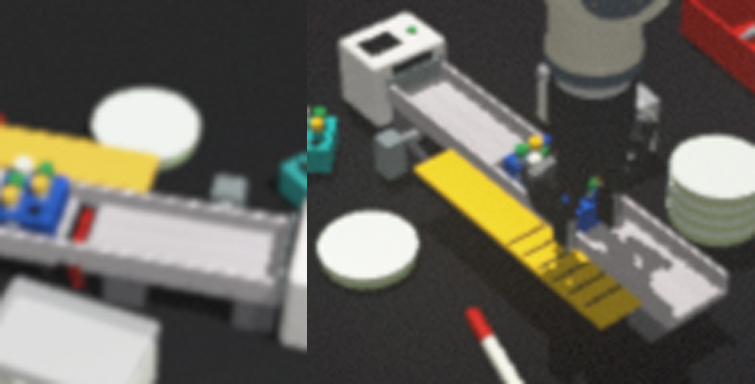

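```bash
python3 -m handwheel '[[[0.9,-0.5,-4,0,0,0,130],[0,0,-6,0,0,0,130],[0,0,-6,0,0,0,130],[0,0,-6,0,0,0,130],[0,0,-7,0,0,0,130],[0,0,-7,0,0,0,130],[0,0,-7,0,0,0,130],[0,0,-7,0,0,0,130],[0,0,-7,0,0,0,130],[0,0,-7,0,0,0,130],[0,0,-4,0,0,0,130],[0,0,0,0,0,0,130]]]'; python3 -c "
from h import *
now(Q)"
```

```text
t: 7.5
tool_pos: [533.7, -84.8, 48.2]
tool_rot: [0.537, 0.46, 0.537, -0.46]
wrist_force: [1.2, 1.7, 2.4]
grip_width: 42.3
t 7.5 chute tcp [np.float64(-25.981504727221303), np.float64(-5.872437674516489), np.float64(48.19446256059327)] F [1.17 1.68 2.38] w 42.25957605626737
```

```bash
python3 -m handwheel '[[[0.2,0,-4,0,0,0,130],[0,0,-7,0,0,0,130],[0,0,-8,0,0,0,130],[0,0,-8,0,0,0,130],[0,0,-8,0,0,0,130],[0,0,-8,0,0,0,130],[0,0,-8,0,0,0,130],[0,0,-8,0,0,0,130],[0,0,-8,0,0,0,130],[0,0,-7,0,0,0,130],[0,0,-5,0,0,0,130],[0,0,0,0,0,0,130]]]'; python3 -c "
from h import *
now(Q)
c=vision.read_camera('side');b=vision.read_camera('scene')
c=cv2.resize(c[170:290,200:340],(448,384),interpolation=cv2.INTER_CUBIC)
b=cv2.resize(b[145:245,220:310],(346,384),interpolation=cv2.INTER_CUBIC)
cv2.imwrite('pics/m4.png',np.hstack([b,c]))"
```

```text
t: 8.5
tool_pos: [521.6, -7.0, 48.1]
tool_rot: [0.537, 0.46, 0.537, -0.46]
wrist_force: [1.3, 0.4, 4.5]
grip_width: 42.2
t 8.5 chute tcp [np.float64(-26.070415904734425), np.float64(72.8640245136959), np.float64(48.108189771172206)] F [1.25 0.37 4.46] w 42.179968966979295
```

View pics/m4.png

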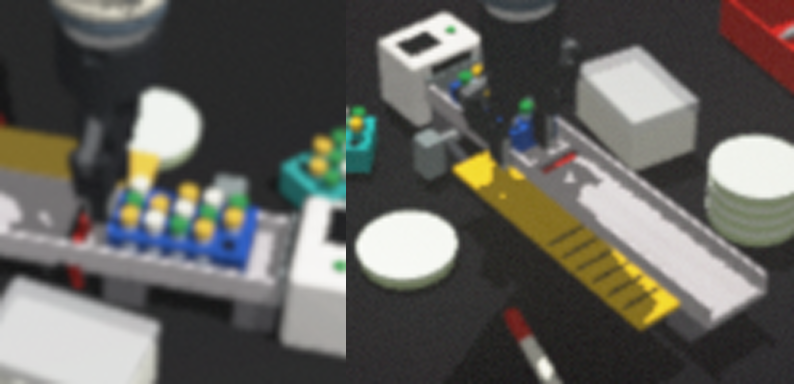

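The rack is fully past the gate, with a clear gap between the red plate and its rear; by finger position its origin is at about 136. Next I back off with the pedal still held, then lift.

```bash
python3 -m handwheel '[[[0,0,5,0,0,0,130],[0,0,8,0,0,0,130],[0,0,8,0,0,0,130],[0,0,8,0,0,0,130],[0,0,8,0,0,0,130],[0,0,2,0,0,0,130],[-4,0,0,0,0,0,130],[-6,0,0,0,0,0,130],[-6,0,0,0,0,0,130],[-6,0,0,0,0,0,130],[-6,0,0,0,0,0,130],[-8,0,0,0,0,0,130]]]'
python3 -m handwheel '[[[-10,0,0,0,0,0,130],[-20,0,0,0,0,0,130],[-30,0,0,0,0,0,130],[-30,0,0,0,0,0,130],[-30,0,0,0,0,0,130],[-30,0,0,0,0,0,130],[-30,0,0,0,0,0,130],[-20,0,20,0,0,0,130],[0,0,30,0,0,0,130],[0,0,30,0,0,0,130],[0,0,20,0,0,0,130],[0,0,0,0,0,0,130]]]'
python3 -c "
from h import *
now(Q)
p=vision.camera_params('wrist');a=vision.read_camera('wrist');c=vision.read_camera('side')
c=cv2.resize(c[170:290,200:340],(448,384),interpolation=cv2.INTER_CUBIC)
cv2.imwrite('pics/m5.png',np.hstack([a[:,140:440],c]))
for y in (120,136):print(proj(p,ch2w(Q,[[-27,y-52,68],[27,y-52,68],[-28,60,54],[28,60,54]]))-[140,0])"
```

```text
t: 9.6
tool_pos: [527.5, -45.9, 84.5]
tool_rot: [0.537, 0.46, 0.537, -0.46]
wrist_force: [0.1, -0.4, -0.2]
grip_width: 41.6
t: 10.6
tool_pos: [543.5, -147.9, 285.1]
tool_rot: [0.537, 0.461, 0.536, -0.461]
wrist_force: [-0.2, 0.3, -0.5]
grip_width: 41.9
t 10.6 chute tcp [np.float64(-25.90394917017255), np.float64(-69.80874350227292), np.float64(285.0819249930204)] F [-0.17  0.26 -0.5 ] w 41.863568638396345
[[111.41  35.1 ]
 [162.24  35.36]
 [110.59  44.94]
 [161.01  45.16]]
[[111.36  18.98]
 [162.71  19.29]
 [110.59  44.94]
 [161.01  45.16]]
```

View pics/m5.png

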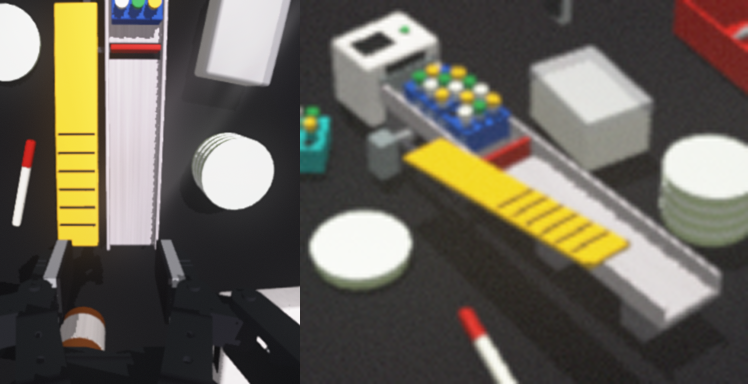

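The gate is up (row 46), with the rack behind it: its rear top edge is at about row 20, which puts its origin at about 135 mm. The pedal is raised and nothing else has moved. Handing in.

```bash
python3 -c "
from cell import job
print(job.job_done())"
```

```text
the job is handed in; nothing more can be done
None
```

The rack is through and the gate has sprung up behind it; I handed the job in at about 10.7 s of the 38 s allowed. One fingertip held the pedal level (gate angle about 0.2) while the other pushed the blue rack along the lane. I then backed off with the pedal still held, and lifted clear.

- **Rack:** in the last wrist picture its rear edge sits where an origin of about 135 mm along the chute would put it (120 mm needed). The finger position at the end of the push gave about 136 mm.
- **Gate and pedal:** the last pictures show both back up, and nothing touching the rack.
- **Other items:** those in view looked unmoved; I compared them by eye only. The wrist force read at the end of each move was about 5 N or less, and the robot was clear of everything at the end.
- **Disagreement:** my first chute estimate, from the two fixed cameras, was about 3 mm off the wrist view. I corrected it before touching anything, and no later check failed.

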